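# Snap the keeper onto the pencil grinder's dock

## Task

The pencil grinder lies in its bench dock; lock it in. Pick up the loose steel keeper by its rib, lower it level so that the dock's two black snap hooks come up through its two windows, and push it straight down until both hooks have clicked over it and it sits fully home on both posts, then let go. Push gently: stop when it bottoms and never load the dock with more than about 45 N; leave the grinder lying in its saddle and do not shift the polishing bar, sanding block or marker.

Things in the scene. Friction and masses are not known exactly. Their poses are not given: they have to be found in the camera images.
- dock: Fixed dock: aluminium base plate 84 x 136 x 8 mm, origin at the centre of its underside, z up, x along the grinder, y from hook to hook. Black saddle in the middle, floor z = 12 mm, holds the grinder (top z = 33 mm). At y = +-58 mm two aluminium posts, 44 x 14 mm, with rubber-padded tops: the seat. Their height is set anew each time and not measured: both at the same z, 36 to 48 mm.
- hook_left (a joint): Black cantilever hook on the +y post, rising with it: inward bend, rad; 0 at rest, about 0.1 just before the click, then back to about 0. 14 mm wide (x), arm at dock y 38 to 42 mm. Tip at y = 39.5, 25 mm above the seat; from there a ramp slopes down and outward to a barb reaching y = 46.5, whose underside is 11 mm above the seat.
- hook_right (a joint): The same for the mirrored hook on the -y post (barb pointing to -y). The dock is alike when turned 180 degrees.
- keeper: Loose steel keeper, 0.12 to 0.2 kg, lying flat on the pad, rib up: bar 44 mm (x) x 124 mm (y) x 10 mm with a window near each end and an upright grip rib on its middle. Origin at the centre of the underside, z up. Alike when turned 180 degrees. Pressing both hooks over takes about 8 to 20 N in all, by friction.
- keeper_window_a (a point): Centre, on the underside, of the rectangular through window at the keeper's +y end: 20 mm in x, 11 mm in y (from 32 to 43 mm from the keeper's centre).
- keeper_window_b (a point): The same for the window at the -y end.
- keeper_grip (a point): Point in the grip rib on its vertical centre line, 34 mm above the keeper's underside. Rib: 14 mm thick (x), 44 mm long (y), top 41 mm above the underside; grip it across its thickness, closing along the keeper's x.
- keeper_end_a (a point): Point on the keeper's underside at its +y end, 56 mm from its centre (over a post when fitted).
- keeper_end_b (a point): Point on the keeper's underside at its -y end, 56 mm from its centre.
- pencil_grinder: Black air pencil grinder, 197 x 21 x 21 mm, lying loose in the dock's saddle along the dock's x; origin at the centre of its underside.
- polish_bar: Brown bar of polishing compound, 37 x 92 x 28 mm, on the pad beyond the work; origin at the centre of its underside. Leave alone.
- sanding_block: Sanding block, 52 x 85 x 27 mm, on the pad beyond the work; origin at the centre of its underside. Leave alone.
- marker: White marker pen, 130 x 16 x 17 mm, on the pad beyond the work; origin at the middle of its underside. Leave alone.
Mind the look-alikes: they are no part of the job. What is meant by the keeper is not purple, and is the larger of those in its own colour.

How it is judged:
By the outcome, as a careful person would: the job done as asked, in the order asked, and still so for the second after the job is handed in, with the robot touching nothing.
It also fails if it takes over 38 s, if anything falls off the work surface, if the arm or the gripper's body presses on something with over 40 N, if the wrist force passes 120 N, or if a joint passes its speed limit or range.

## Robot

A 6-joint arm with a two-finger parallel gripper is mounted at the origin on a cart in front of the work surface, level with it; the furniture and walls round the work are solid. World frame = base frame: x ahead of the robot, y to its left, z up, the work surface at z = 0. Lengths are in m, angles in rad, forces in N, time in s.
With the tool pointing down it reaches from about 0.375 to 0.9 m from the base axis. Payload 3.1 kg.
Tool frame: the origin (TCP) lies on the centre line of the jaws, within the pads' length; the fingertips stand 22 mm ahead of it and the grasp point (between the pads) lies 3 mm ahead of it; z points along the fingers, y is the line along which they close (so a half turn about z gives the same grasp; the last joint's range is limited). The gripper opens to 85 mm and grips with 20 to 120 N. Pads are 22 mm wide; open, the fingers measure 114 mm over their backs; the gripper's body (76 mm by 85 mm) begins 54 mm behind the grasp point. The pads swing forward as they close: fully open they stand 13 mm farther back than shut.
Start: joints at [1.123, 0.527, 1.433, -0, 1.181, -0.178], TCP at [0.166, 0.603, 0.253] pointing down, gripper open.
Joint ranges: [-3.08, 3.08], [-0.75, 2.2], [0.22, 2.44], [-1.43, 4.57], [0, 2.65], [-2.85, 2.85]. Speed limits (rad/s): [2.79, 2.79, 3.14, 3.14, 3.14, 3.14].

## Interface

Orientations are given as a unit quaternion [x, y, z, w].
In Python, from station import sense, eyes, job gives the robot as it stands.
- The arm moves only by the shell command python3 -m pendant [FORCE], which reads ROWS from standard input. ROWS is a JSON list of rows, 1 to 20 of them, each an object with the fields d (a list: dx, dy, dz in m), twist (a turn about the tool's z in rad), jaw (the opening from 0.0 (shut) to 1.0 (fully open)); a field left out counts as zero (the opening has to be given); each row is the pose to reach, as a shift and turn from the pose commanded when the command began, along the tool's axes at that moment; what a row does not reach only later rows make up. A row lasts 1/10 s, in which the tool goes at most 0.05 m and 0.15 rad, less where a joint would pass 70% of its speed; a pose out of reach is approached as far as the arm can. The fingers move at their own pace and stop on an object; FORCE is the grip in N (left out, the last holds). Time passes only in rows, so rows that do not move let the fingers close. It prints the time, the measured TCP pose, the force, the opening and the grip force at its end. Input that does not fit is refused with a message, and nothing moves.
- sense(): the state, without advancing time (a new reading comes with each control period).
- eyes.snapshot(name): name is "side" or "top" or "wrist"; returns a dict with "pixels" (400x640x3 uint8, red, green, blue), "range_z" (400x640 float32, m along the optical axis (not along the pixel's ray), 0 where there is no reading), "fov_y" (degrees; the focal length in pixels is half the picture's height over the tangent of half this angle, whatever the lens; pixels are square), "cx", "cy" (the principal point, pixels), "k1" (the pictures are not rectified: a ray, as slopes to the right and down, at radius r is drawn at 1 + k1 r^2 times it, then the intrinsics apply), "R" (3x3) and "t" (3): a world point X has camera coordinates R X + t; the wrist camera has in their place "hand_eye" (4x4, takes a point from camera to tool coordinates, whose origin is the TCP and whose axes are the flange's). Camera axes: x right, y down, z forward; pixel columns grow to the right and rows downward; lengths in m; the calibration is good to about 2 mm. A picture is of the moment at which its call begins: read the wrist's pose just before it.
- job.sign_off(): hands the job in; it is judged then, once.
The state is a dict: "t": time; "q": joint angles; "qd": joint speeds; "tau": joint torques, N m; "tcp_pos": TCP position; "tool_rot": TCP orientation; "force": force on the tool from outside, world axes, zero at the start; "ft_torque": the same for the moment, N m; "finger_gap": opening from 0.0 (shut) to 1.0 (fully open); "gripper_force": force on a finger pad.
Only numpy, scipy, OpenCV 4.12 (cv2) and the standard library are available. Lean on these libraries where they do the work, as an engineer would, in place of code of your own. Each camera call takes 0.05 s, during which the arm holds its last target. There are 200 camera calls.

## Working session

There is one attempt and no reset: what is moved stays moved. The work goes in short steps, Python scripts to look and compute and a shell command to move; the robot and the scene stay as the last step left them, time stands still between calls to the robot, and variables do not carry over. Pictures are saved under pics/ and viewed, at most 10 in all, crops included, and the job is handed in when it is done.

```bash
ls; mkdir -p pics; cat > h.py <<'E'
import numpy as np, cv2
from station import sense, eyes, job
def snap(n,f=None):
    s=sense(); d=eyes.snapshot(n)
    if n=="wrist":
        from scipy.spatial.transform import Rotation as Ro
        T=np.eye(4);T[:3,:3]=Ro.from_quat(s["tool_rot"]).as_matrix();T[:3,3]=s["tcp_pos"]
        M=np.linalg.inv(T@d["hand_eye"]); d["R"]=M[:3,:3]; d["t"]=M[:3,3]
    if f: cv2.imwrite("pics/"+f,cv2.cvtColor(d["pixels"],cv2.COLOR_RGB2BGR)); np.save("pics/"+f[:-4],d,allow_pickle=True)
    return d
def load(f): return np.load("pics/"+f+".npy",allow_pickle=True).item()
def slopes(d,uv):
    f=200/np.tan(np.radians(d["fov_y"])/2)
    uv=np.atleast_2d(np.asarray(uv,float)); k=d["k1"]
    K=np.array([[f,0,d["cx"]],[0,f,d["cy"]],[0,0,1.]])
    p=(uv-[d["cx"],d["cy"]])/f; q=p.copy()
    for _ in range(30): q=p/(1+k*(q**2).sum(1,keepdims=True))
    return q
def ray(d,uv):
    q=slopes(d,uv); D=np.c_[q,np.ones(len(q))]@d["R"]; C=-d["R"].T@d["t"]; return C,D
def onz(d,uv,z):
    C,D=ray(d,uv); return C+D*((z-C[2])/D[:,2])[:,None]
def cloud(d):
    v,u=np.mgrid[0:400,0:640]; C,D=ray(d,np.c_[u.ravel(),v.ravel()])
    return (C+D*d["range_z"].ravel()[:,None]).reshape(400,640,3)
E
python3 - <<'E'
from h import *
print(sense())
for n in("side","top"):
    d=snap(n,n+"0.png"); print(n,d["R"],d["t"],d["fov_y"],d["k1"],(d["range_z"]>0).mean())
a=[cv2.imread(f"pics/{n}0.png") for n in("side","top")]
E
```

```text
pics
{'t': 0.0, 'q': array([ 1.12350793e+00,  5.28434469e-01,  1.43391180e+00, -1.93627716e-05,
        1.18140969e+00, -1.78508877e-01]), 'qd': array([ 6.67785951e-04, -1.27564072e-03,  1.96324741e-04, -8.12777195e-04,
        1.29959091e-03, -2.39418678e-05]), 'tau': array([ 6.36313598e-04, -4.42352736e+01, -1.78027421e+01, -2.09238783e-04,
        8.36088555e-03,  2.29800882e-06]), 'tcp_pos': array([0.16565615, 0.60194474, 0.25235003]), 'tool_rot': array([ 1.33981870e-01,  9.90983193e-01, -1.03188997e-03, -3.24434248e-04]), 'force': array([ 0.87105311, -0.03268018, -0.15301564]), 'ft_torque': array([ 0.02719237, -0.02053696,  0.01922533]), 'gripper_force': 0.0, 'finger_gap': 1.0011595968477078}
side [[ 0.92700926 -0.37452171 -0.01968032]
 [-0.14535678 -0.31041988 -0.93942051]
 [ 0.34572422  0.87371219 -0.34220138]] [-0.5537918   0.14496616  0.84165868] 48.70617168960252 0.017851381047447136 0.99611328125
top [[ 0.01326614 -0.99938528 -0.03245109]
 [-0.99626416 -0.01044115 -0.08572454]
 [ 0.08533302  0.03346709 -0.99579025]] [0.01814796 0.61038793 0.91147396] 56.03397213536243 -0.047449150564104314 0.9960234375
```

View pics/top0.png

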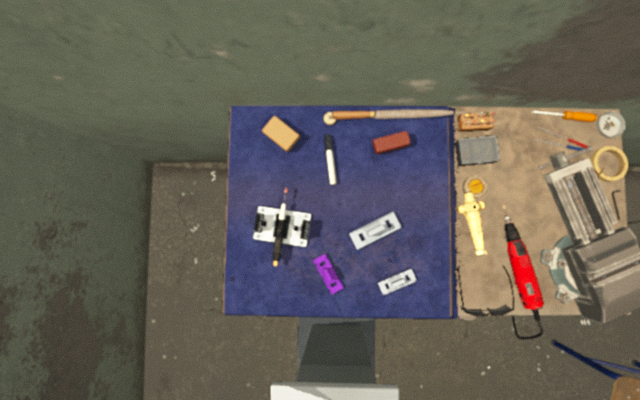

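View pics/side0.png

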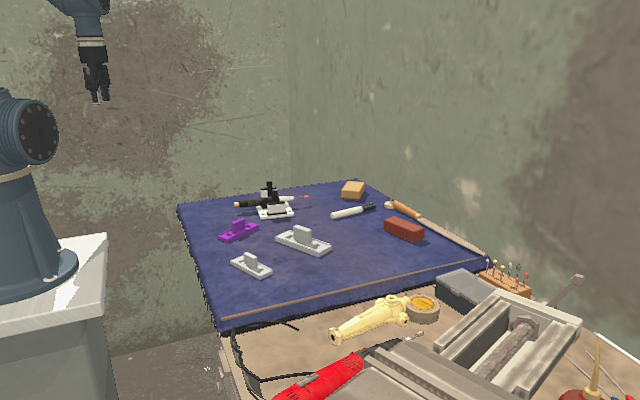

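The top view shows the keeper (larger grey bar with rib) near (375,231), with a small grey and a purple decoy. The dock with the grinder is near (282,227). The side view agrees.

```bash
python3 - <<'E'
from h import *
d=load("top0"); P=cloud(d); hsv=cv2.cvtColor(d["pixels"],cv2.COLOR_RGB2HSV)
for n,(u0,u1,v0,v1) in dict(keeper=(340,412,203,258),small=(370,425,260,302),dock=(240,325,180,270)).items():
    w=np.zeros((400,640),bool); w[v0:v1,u0:u1]=1
    m=w&(hsv[...,1]<70)&(hsv[...,2]>90)
    n_,l,st,ce=cv2.connectedComponentsWithStats(m.astype(np.uint8))
    Z=P[...,2]
    print(n,m.sum(),"z pct",np.percentile(Z[m],[2,10,50,90,98]).round(4))
    hh=np.histogram(Z[w],bins=np.arange(-.004,.08,.004)); print(hh[0])
    pts=P[m][:,:2].astype(np.float32); r=cv2.minAreaRect(pts*1000); print(r, cv2.boxPoints(r).round(0).tolist())
im=cv2.cvtColor(d["pixels"],cv2.COLOR_RGB2BGR)
cv2.imwrite("pics/c.png",cv2.resize(im[175:305,235:435],None,fx=4,fy=4,interpolation=cv2.INTER_CUBIC))
E
```

```text
keeper 1347 z pct [-0.003  -0.0015  0.0086  0.0143  0.0418]
[1759 1318   88  481  131    3    0    0    0    2   42   61    0    0
    0    0    0    0    0    0]
((541.9924926757812, -97.6922607421875), (137.57350158691406, 183.63279724121094), 0.5945038795471191) [[472.0, -7.0], [474.0, -190.0], [612.0, -189.0], [610.0, -5.0]]
small 711 z pct [-0.0033 -0.0013  0.006   0.0129  0.0301]
[1051  775  240  128    6    3    5   17   40    2    0    0    0    0
    0    0    0    0    0    0]
((443.1833190917969, -97.95783233642578), (228.40252685546875, 108.95462036132812), 72.12248229980469) [[356.0, -190.0], [460.0, -223.0], [530.0, -6.0], [426.0, 27.0]]
dock 2096 z pct [-0.0031 -0.0014  0.0071  0.0237  0.0386]
[3094 2330  552  574   79   85  128  137  218  118  137   19    2    7
   10   11   17    1    0    0]
((554.3543090820312, 122.18058776855469), (221.62661743164062, 256.2826232910156), 0.07929079979658127) [[443.0, 250.0], [444.0, -6.0], [665.0, -6.0], [665.0, 250.0]]
```

View pics/c.png

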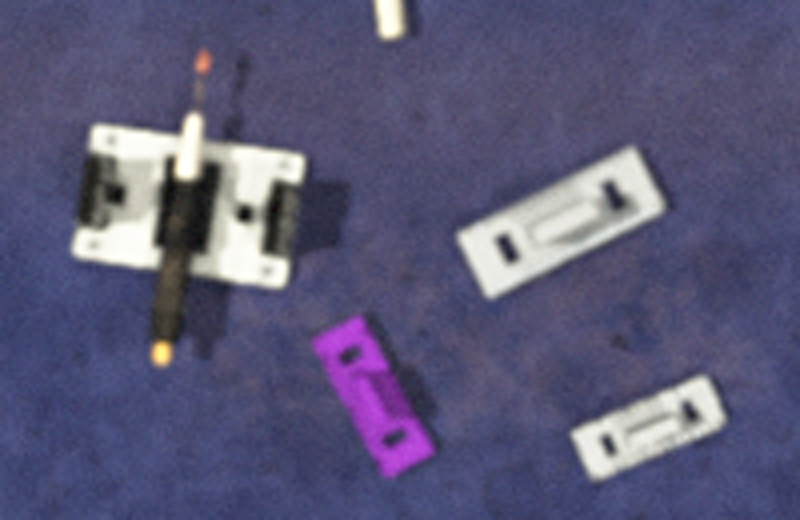

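The crop shows the keeper clearly, with its rib and both windows. The dock has black post pads at crop (95,190) and (282,215), and its hooks at (117,195) and (245,214).

```bash
python3 - <<'E'
from h import *
d=load("top0"); P=cloud(d); Z=P[...,2]; px=d["pixels"].astype(int)
hsv=cv2.cvtColor(d["pixels"],cv2.COLOR_RGB2HSV)
def big(m):
    n,l,s,c=cv2.connectedComponentsWithStats(m.astype(np.uint8)); return l==1+s[1:,4].argmax()
def win(u0,u1,v0,v1):
    w=np.zeros((400,640),bool); w[v0:v1,u0:u1]=1; return w
bright=(px[...,0]>px[...,2]-5)&(hsv[...,2]>110)
k=big(win(345,410,205,255)&bright)
def rect(m,z):
    v,u=np.nonzero(m); q=onz(d,np.c_[u,v],z)[:,:2]
    h=cv2.convexHull((q*1000).astype(np.float32)); r=cv2.minAreaRect(h); return r
print("keeper bar",k.sum(),rect(k,.010))
m=win(345,410,205,255)&(Z>.03); print("rib",m.sum(),Z[m].mean(), rect(m,.041), P[m].mean(0))
w=win(240,325,190,265)
pl=big(w&bright); print("plate",pl.sum())
r=rect(w&bright&(Z<.014)&(Z>.002),.008); print("plate",r)
dark=(hsv[...,2]<75)&w
for n,(a,b) in dict(L=(250,268),R=(297,315)).items():
    m=dark&win(a,b,205,245)&(Z>.028)&(Z<.056); print("post",n,m.sum(),np.percentile(Z[m],[10,50,90]),P[m].mean(0),rect(m,np.median(Z[m])))
m=w&(Z>.052); n,l,s,c=cv2.connectedComponentsWithStats(m.astype(np.uint8))
for i in range(1,n): print("hook",s[i],P[l==i].mean(0),np.percentile(Z[l==i],[50,90]))
E
```

```text
keeper bar 852 ((541.1801147460938, -98.888916015625), (45.8978385925293, 126.34291076660156), 27.14217758178711)
rib 121 0.16189682638456696 ((533.818115234375, -93.44340515136719), (140.5227508544922, 102.12887573242188), 88.47638702392578) [ 0.54027734 -0.08466489  0.16189683]
plate 1303
plate ((569.2752075195312, 134.78384399414062), (133.86277770996094, 128.30421447753906), 82.04439544677734)
post L 76 [0.03598227 0.03822401 0.04154851] [0.55703849 0.1926601  0.03911978] ((555.8645629882812, 194.66207885742188), (32.21377944946289, 31.531356811523438), 42.049190521240234)
post R 53 [0.03621756 0.03754178 0.04042259] [0.54118844 0.07997393 0.03824093] ((541.4002075195312, 85.4018325805664), (39.21452713012695, 19.721843719482422), 1.0138146877288818)
hook [291 191   1   1   1] [ 0.53008805 -0.00599442  0.96055103] [0.96055103 0.96055103]
hook [245 192   1   1   1] [ 0.53008805 -0.00599442  0.96055103] [0.96055103 0.96055103]
hook [261 195   1   1   1] [ 0.53008805 -0.00599442  0.96055103] [0.96055103 0.96055103]
hook [320 195   1   1   1] [ 0.53008805 -0.00599442  0.96055103] [0.
[... 1984 characters left out ...]
53   1   1   1] [ 0.53008805 -0.00599442  0.96055103] [0.96055103 0.96055103]
hook [310 254   1   1   1] [ 0.53008805 -0.00599442  0.96055103] [0.96055103 0.96055103]
hook [257 257   1   1   1] [ 0.53008805 -0.00599442  0.96055103] [0.96055103 0.96055103]
hook [261 257   1   1   1] [ 0.53008805 -0.00599442  0.96055103] [0.96055103 0.96055103]
hook [272 256   1   1   1] [ 0.53008805 -0.00599442  0.96055103] [0.96055103 0.96055103]
hook [295 263   1   1   1] [ 0.53008805 -0.00599442  0.96055103] [0.96055103 0.96055103]
hook [240 264   1   1   1] [ 0.53008805 -0.00599442  0.96055103] [0.96055103 0.96055103]
hook [244 264   1   1   1] [ 0.53008805 -0.00599442  0.96055103] [0.96055103 0.96055103]
```

```bash
echo '[{"d":[-0.2, -0.2, 0.0], "twist":0.3, "jaw":1}, {"d":[-0.2, -0.2, 0.0], "twist":0.3, "jaw":1}, {"d":[-0.2, -0.2, 0.0], "twist":0.3, "jaw":1}, {"d":[-0.2, -0.2, 0.0], "twist":0.3, "jaw":1}, {"d":[-0.548, -0.576, 0.05], "twist":0.829, "jaw":1}, {"d":[-0.548, -0.576, 0.05], "twist":0.829, "jaw":1}, {"d":[-0.548, -0.576, 0.05], "twist":0.829, "jaw":1}, {"d":[-0.548, -0.576, 0.05], "twist":0.829, "jaw":1}, {"d":[-0.548, -0.576, 0.05], "twist":0.829, "jaw":1}, {"d":[-0.548, -0.576, 0.05], "twist":0.829, "jaw":1}, {"d":[-0.548, -0.576, 0.05], "twist":0.829, "jaw":1}, {"d":[-0.548, -0.576, 0.05], "twist":0.829, "jaw":1}, {"d":[-0.548, -0.576, 0.05], "twist":0.829, "jaw":1}, {"d":[-0.548, -0.576, 0.05], "twist":0.829, "jaw":1}, {"d":[-0.548, -0.576, 0.05], "twist":0.829, "jaw":0.6}, {"d":[-0.548, -0.576, 0.05], "twist":0.829, "jaw":0.6}, {"d":[-0.548, -0.576, 0.05], "twist":0.829, "jaw":0.6}, {"d":[-0.548, -0.576, 0.05], "twist":0.829, "jaw":0.6}, {"d":[-0.548, -0.576, 0.05], "twist":0.829, "jaw":0.6}]' | python3 -m pendant 60
python3 - <<'E'
from h import *
d=snap("wrist","w1.png"); print(sense()["tcp_pos"],d["hand_eye"].round(3),d["fov_y"])
E
```

```text
t: 2.0
tcp_pos: [0.5401, -0.0972, 0.2029]
tool_rot: [0.522, 0.853, -0.0, -0.001]
force: [-0.6, 1.0, 0.8]
finger_gap: 0.6
gripper_force: 0.0
[ 0.54017123 -0.09690602  0.20307452] [[ 0.001 -0.946 -0.323  0.083]
 [ 1.     0.     0.001 -0.   ]
 [-0.001 -0.323  0.946 -0.12 ]
 [ 0.     0.     0.     1.   ]] 70.11033506213758
```

View pics/w1.png

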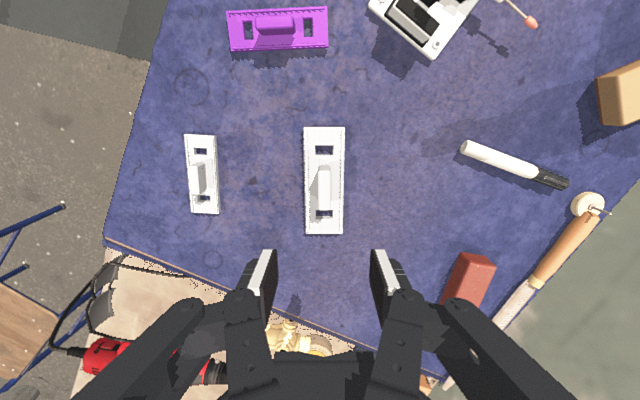

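The wrist view shows the keeper at about (324,180), with windows at (324,150) and (323,212). Its rib is in line with the jaws, and part of the dock shows at the top.

```bash
cat >> h.py <<'E'
def keeper(d,box,z=.010):
    px=d["pixels"].astype(int); m=np.zeros((400,640),bool); u0,u1,v0,v1=box; m[v0:v1,u0:u1]=1
    m&=(px[...,0]>px[...,2]-8)&(px.max(2)>120)
    n,l,s,c=cv2.connectedComponentsWithStats(m.astype(np.uint8)); m=l==1+s[1:,4].argmax()
    v,u=np.nonzero(m); q=onz(d,np.c_[u,v],z)[:,:2]
    return m,cv2.minAreaRect(cv2.convexHull((q*1000).astype(np.float32)))
E
python3 - <<'E'
from h import *
d=load("w1"); m,r=keeper(d,(295,355,120,240)); print(m.sum(),r)
P=cloud(d); Z=P[...,2]
w=np.zeros_like(m); w[120:240,295:355]=1
rb=w&(Z>.037)&(Z<.045); print(rb.sum(),np.median(Z[rb]),P[rb].mean(0),cv2.minAreaRect((P[rb][:,:2]*1000).astype(np.float32)))
b=m&(Z>.006)&(Z<.014); print(np.median(Z[b]))
E
```

```text
4040 ((540.2430419921875, -97.02522277832031), (45.295631408691406, 124.89839935302734), 27.239103317260742)
522 0.04048125703334565 [ 0.54059245 -0.09653308  0.0404663 ] ((541.0169067382812, -97.36622619628906), (12.738767623901367, 43.486663818359375), 27.168676376342773)
0.009997228408245129
```

```bash
echo '[{"d":[0, 0, 0.05], "jaw":0.6}, {"d":[0, 0, 0.09], "jaw":0.5}, {"d":[0, 0, 0.13], "jaw":0.5}, {"d":[0, 0, 0.155], "jaw":0.5}, {"d":[0, 0, 0.166], "jaw":0.5}, {"d":[0, 0, 0.166], "jaw":0.5}, {"d":[0, 0, 0.166], "jaw":0.5}, {"d":[0, 0, 0.166], "jaw":0}, {"d":[0, 0, 0.166], "jaw":0}, {"d":[0, 0, 0.166], "jaw":0}, {"d":[0, 0, 0.166], "jaw":0}, {"d":[0, 0, 0.166], "jaw":0}, {"d":[0, 0, 0.166], "jaw":0}, {"d":[0, 0, 0.166], "jaw":0}]' | python3 -m pendant 80
```

```text
t: 3.45
tcp_pos: [0.5422, -0.0986, 0.039]
tool_rot: [0.522, 0.853, 0.0, 0.001]
force: [-0.4, 1.1, 6.5]
finger_gap: 0.148
gripper_force: 79.9
```

```bash
echo '[{"d":[0, 0, -0.01], "jaw":0}, {"d":[0, 0, -0.04], "jaw":0}, {"d":[0, 0, -0.08], "jaw":0}, {"d":[0, 0, -0.12], "jaw":0}, {"d":[0, 0, -0.16], "jaw":0}, {"d":[0.02, 0.01, -0.18], "twist":0.12, "jaw":0}, {"d":[0.05, 0.02, -0.18], "twist":0.25, "jaw":0}, {"d":[0.08, 0.03, -0.18], "twist":0.38, "jaw":0}, {"d":[0.097, 0.039, -0.18], "twist":0.5, "jaw":0}, {"d":[0.097, 0.039, -0.18], "twist":0.613, "jaw":0}, {"d":[0.097, 0.039, -0.18], "twist":0.613, "jaw":0}, {"d":[0.097, 0.039, -0.18], "twist":0.613, "jaw":0}, {"d":[0.097, 0.039, -0.18], "twist":0.613, "jaw":0}, {"d":[0.097, 0.039, -0.18], "twist":0.613, "jaw":0}]' | python3 -m pendant
python3 - <<'E'
from h import *
d=snap("wrist","w2.png"); print(sense()["tcp_pos"],sense()["tool_rot"],sense()["force"],sense()["ft_torque"])
E
```

```text
t: 4.85
tcp_pos: [0.5318, 0.0053, 0.2174]
tool_rot: [0.755, 0.656, -0.0, 0.0]
force: [0.0, 0.5, -1.7]
finger_gap: 0.146
gripper_force: 78.8
[0.53182623 0.00532859 0.21731512] [ 7.54889227e-01  6.55852310e-01 -2.84806324e-05 -2.61437800e-05] [-0.37985257  0.14641709 -0.44268173] [-0.01410435 -0.0103805  -0.0088235 ]
```

View pics/w2.png

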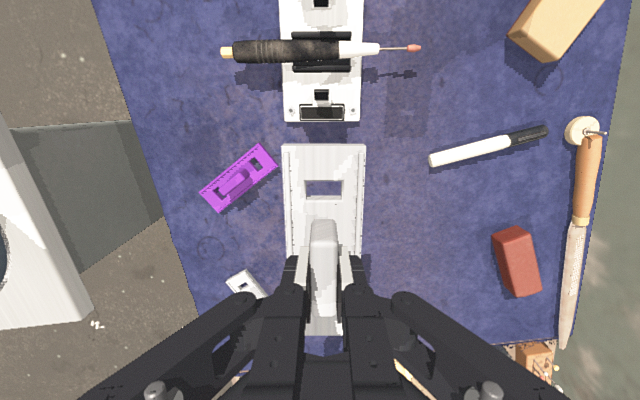

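The wrist view shows the keeper held straight in the jaws, with its front window at (323,188). The dock lies ahead: near post (322,113), near hook (322,97), far hook (322,3), grinder in the saddle.

```bash
python3 - <<'E'
from h import *
from scipy.spatial.transform import Rotation as Ro
d=load("w2"); P=cloud(d); Z=P[...,2]
T=np.array([0.5318,0.0053,0.2174]); R=Ro.from_quat([0.755,0.656,0,0]).as_matrix()
px=d["pixels"].astype(int)
def win(u0,u1,v0,v1):
    w=np.zeros((400,640),bool); w[v0:v1,u0:u1]=1; return w
loc=(P-T)@R   # tool coords
def show(n,m):
    L=loc[m]; print(n,m.sum(),"z",np.percentile(Z[m],[5,50,95]).round(4),"tool x",np.percentile(L[:,0],[2,50,98]).round(4),"y",np.percentile(L[:,1],[2,50,98]).round(4),"midy",L[:,1].mean().round(4))
show("hookN",win(305,345,85,108)&(Z>.052)&(Z<.07)); show("hookF",win(300,345,0,14)&(Z>.052)&(Z<.07))
for z in(.03,.034,.038,.042): print(z,(win(290,355,95,125)&(abs(Z-z)<.002)).sum())
show("postN",win(290,355,98,125)&(Z>.033)&(Z<.046))
pl=win(270,375,10,130)&(abs(Z-.008)<.004)&(px.max(2)>150)&(px[...,0]>px[...,2]-10); show("plate",pl)
# plate side edges per row
E=[]
for v in list(range(70,85))+list(range(88,108)):
    u=np.nonzero(pl[v])[0]
    if len(u)>10: a=(onz(d,[[u[0],v],[u[-1],v]],.008)-T)@R; E.append([a[0][0],a[0][1],a[1][1]])
E=np.array(E);print("edges y",np.median(E[:,1:],0),"slopes",np.polyfit(E[:,0],E[:,1],1)[0],np.polyfit(E[:,0],E[:,2],1)[0])
k=win(275,372,135,262)&(Z>.15)&(Z<.21); show("keeper",k); show("keepertop",k&(abs(Z-np.median(Z[k]))<.002))
kk=loc[k&(abs(Z-np.median(Z[k]))<.003)]; A=np.c_[kk[:,:2],np.ones(len(kk))]; print("plane tilt",np.linalg.lstsq(A,kk[:,2],rcond=None)[0])
E2=[]
for v in range(160,245):
    u=np.nonzero(k[v])[0]; a=loc[v,[u[0],u[-1]]]; E2.append([a[0][0],a[0][1],a[1][1]])
E2=np.array(E2);print("k edges y",np.median(E2[:,1:],0),np.polyfit(E2[:,0],E2[:,1],1)[0],np.polyfit(E2[:,0],E2[:,2],1)[0])
E
```

```text
hookN 157 z [0.0532 0.06   0.0632] tool x [0.0888 0.0929 0.0971] y [-0.0084 -0.0019  0.0045] midy -0.002Traceback (most recent call last):
  File "<stdin>", line 11, in <module>
  File "<stdin>", line 10, in show
    return _quantile_unchecked(
        a, q, axis, out, overwrite_input, method, keepdims, weights)
    return _ureduce(a,
                    func=_quantile_ureduce_func,
    ...<5 lines>...
                    overwrite_input=overwrite_input,
                    method=method)
    r = func(a, **kwargs)
    result = _quantile(arr,
                       quantiles=q,
    ...<2 lines>...
                       out=out,
                       weights=wgt)
    slices_having_nans = np.isnan(arr[-1, ...])
                                  ~~~^^^^^^^^^
IndexError: index -1 is out of bounds for axis 0 with size 0
```

```bash
python3 - <<'E'
from h import *
from scipy.spatial.transform import Rotation as Ro
d=load("w2"); P=cloud(d); Z=P[...,2]
T=np.array([0.5318,0.0053,0.2174]); R=Ro.from_quat([0.755,0.656,0,0]).as_matrix()
px=d["pixels"].astype(int)
def win(u0,u1,v0,v1):
    w=np.zeros((400,640),bool); w[v0:v1,u0:u1]=1; return w
loc=(P-T)@R
def show(n,m):
    L=loc[m]
    if len(L): print(n,m.sum(),"z",np.percentile(Z[m],[5,50,95]).round(4),"tool x",np.percentile(L[:,0],[2,50,98]).round(4),"y",np.percentile(L[:,1],[2,50,98]).round(4),"midy",L[:,1].mean().round(4))
print([(z,(win(280,365,90,125)&(abs(Z-z)<.001)).sum()) for z in np.arange(.03,.05,.002).round(3)])
show("postN",win(290,355,98,125)&(Z>.033)&(Z<.046))
pl=win(270,375,0,130)&(abs(Z-.008)<.004)&(px.max(2)>150)&(px[...,0]>px[...,2]-10); show("plate",pl)
E=[]
for v in list(range(4,30))+list(range(72,118)):
    u=np.nonzero(pl[v])[0]
    if len(u)>10: a=(onz(d,[[u[0],v],[u[-1],v]],.008)-T)@R; E.append([a[0][0],a[0][1],a[1][1]])
E=np.array(E);print(len(E),"edges y",np.median(E[:,1:],0),"slopes",np.polyfit(E[:,0],E[:,1],1),np.polyfit(E[:,0],E[:,2],1))
k=win(275,372,135,262)&(Z>.15)&(Z<.21); med=np.median(Z[k]);t=k&(abs(Z-med)<.003); show("keepertop",t)
kk=loc[t]; print("plane",np.linalg.lstsq(np.c_[kk[:,:2],np.ones(len(kk))],kk[:,2],rcond=None)[0])
E2=[]
for v in range(160,245):
    u=np.nonzero(t[v])[0]; a=loc[v,[u[0],u[-1]]]; E2.append([a[0][0],a[0][1],a[1][1]])
E2=np.array(E2);print("k edges y",np.median(E2[:,1:],0),np.polyfit(E2[:,0],E2[:,1],1),np.polyfit(E2[:,0],E2[:,2],1))
E
python3 - <<'E'
from h import *
# top view with current scene: dock hooks and plate edges refined
d=load("top0");P=cloud(d);Z=P[...,2];px=d["pixels"].astype(int)
for u0,u1 in((258,270),(290,300)):
    w=np.zeros((400,640),bool);w[214:236,u0:u1]=1
    m=w&(Z>.05)&(Z<.07);print(m.sum(),P[m].mean(0),P[m].min(0),P[m].max(0))
E
```

```text
[(np.float64(0.03), np.int64(0)), (np.float64(0.032), np.int64(31)), (np.float64(0.034), np.int64(64)), (np.float64(0.036), np.int64(94)), (np.float64(0.038), np.int64(386)), (np.float64(0.04), np.int64(25)), (np.float64(0.042), np.int64(0)), (np.float64(0.044), np.int64(0)), (np.float64(0.046), np.int64(0)), (np.float64(0.048), np.int64(1)), (np.float64(0.05), np.int64(8))]
postN 569 z [0.0337 0.0375 0.039 ] tool x [0.0698 0.0767 0.0825] y [-0.0221 -0.0011  0.0189] midy -0.0015
plate 5526 z [0.0065 0.0079 0.0094] tool x [0.0697 0.1203 0.1805] y [-0.0424 -0.0012  0.0388] midy -0.0013
72 edges y [-0.04302957  0.03934808] slopes [-0.00745347 -0.0421281 ] [-0.00404398  0.03983645]
keepertop 6854 z [0.1872 0.1884 0.1907] tool x [0.0034 0.0384 0.0631] y [-0.021   0.0003  0.0216] midy 0.0003
plane [0.00530249 0.00109013 0.02865357]
k edges y [-0.02144813  0.02200254] [-0.00065216 -0.02142026] [0.00022664 0.02200426]
20 [0.5550659  0.17702477 0.05790444] [0.54939898 0.17272187 0.05000034] [0.56162969 0.1819981  0.06480714]
25 [0.54402347 0.09798172 0.05802326] [0.53845435 0.09342095 0.05068131] [0.5506848  0.10277623 0.06384907]
```

```bash
python3 - <<'E'
from h import *
from scipy.spatial.transform import Rotation as Ro
d=load("w2"); P=cloud(d); Z=P[...,2]
T=np.array([0.5318,0.0053,0.2174]); R=Ro.from_quat([0.755,0.656,0,0]).as_matrix()
loc=(P-T)@R; g=cv2.cvtColor(d["pixels"],cv2.COLOR_RGB2GRAY).astype(int)
def tx(u,v,z): return ((onz(d,[[u,v]],z)-T)@R)[0].round(4)[:2]
for u in (296,323,350):
    c=g[:,u]; print(u,"gray 84-128",c[84:128].tolist()); print([round(float(x)*1000) for x in Z[84:128,u]])
print("keeper u=300",g[138:152,300].tolist()," u=323 138..205",g[138:205,323].tolist())
for v in (143,144,145,146,180,199): print(v,tx(323,v,.1875))
for v in (100,105,110,115,118,120,122,124): print(v,"z38",tx(322,v,.038),"z8",tx(322,v,.008))
E
```

```text
296 gray 84-128 [255, 255, 255, 255, 255, 255, 255, 255, 255, 255, 255, 255, 255, 255, 255, 255, 255, 255, 255, 255, 255, 255, 255, 254, 255, 255, 255, 255, 255, 255, 255, 255, 255, 255, 255, 255, 255, 206, 86, 73, 75, 78, 77, 90]
[8, 7, 8, 7, 9, 9, 8, 7, 7, 7, 8, 9, 8, 7, 10, 7, 7, 8, 9, 8, 8, 6, 9, 8, 7, 7, 8, 7, 9, 9, 8, 8, 8, 7, 8, 8, 8, 6, 1, 0, 0, -1, 0, 1]
323 gray 84-128 [222, 255, 255, 255, 255, 122, 69, 99, 40, 26, 35, 35, 31, 28, 26, 47, 133, 207, 210, 205, 182, 173, 156, 58, 42, 47, 44, 46, 49, 46, 42, 44, 48, 54, 85, 185, 84, 166, 86, 75, 81, 86, 83, 82]
[6, 9, 10, 9, 7, 62, 64, 63, 61, 60, 58, 57, 56, 55, 54, 52, 21, 19, 19, 20, 20, 19, 33, 37, 38, 37, 37, 38, 37, 37, 38, 38, 37, 37, 39, 34, 11, 6, -1, -1, 0, -1, 0, 0]
350 gray 84-128 [255, 255, 255, 255, 255, 255, 254, 254, 254, 254, 254, 254, 254, 254, 254, 254, 254, 254, 254, 254, 254, 254, 253, 249, 254, 247, 244, 247, 249, 247, 236, 246, 255, 255, 255, 255, 255, 136, 72, 78, 78, 79, 79, 83]
[8, 9, 8, 8, 8, 7, 9, 7, 9, 9, 9, 8, 8, 7, 7, 6, 8, 7, 7, 8, 6, 9, 8, 9, 11, 11, 10, 11, 9, 9, 8, 8, 8, 8, 8, 7, 9, 6, 0, 0, 0
[... 238 characters left out ...]
239, 240, 240, 241, 240, 240, 240, 240, 241, 240, 240, 240, 239, 241, 242, 234, 151, 119, 111, 110, 117, 115, 113, 113, 112, 108, 110, 111, 105, 106, 113, 168, 205, 206, 211, 218, 245, 251, 244, 240, 238]
143 [ 0.0647 -0.    ]
144 [0.0641 0.    ]
145 [0.0636 0.    ]
146 [0.0631 0.    ]
180 [0.0448 0.    ]
199 [0.034 0.   ]
100 z38 [ 0.0881 -0.0011] z8 [ 0.0886 -0.0012]
105 z38 [ 0.0834 -0.0011] z8 [ 0.0834 -0.0012]
110 z38 [ 0.0787 -0.0011] z8 [ 0.0782 -0.0012]
115 z38 [ 0.0739 -0.0011] z8 [ 0.0729 -0.0013]
118 z38 [ 0.071  -0.0011] z8 [ 0.0698 -0.0013]
120 z38 [ 0.069  -0.0011] z8 [ 0.0676 -0.0013]
122 z38 [ 0.0671 -0.0011] z8 [ 0.0655 -0.0013]
124 z38 [ 0.0651 -0.0011] z8 [ 0.0633 -0.0013]
```

```bash
echo '[{"d":[0.04, 0, 0.0], "jaw":0}, {"d":[0.08, -0.001, 0.01], "jaw":0}, {"d":[0.115, -0.002, 0.03], "twist":-0.006, "jaw":0}, {"d":[0.128, -0.0022, 0.06], "twist":-0.006, "jaw":0}, {"d":[0.1324, -0.0022, 0.09], "twist":-0.006, "jaw":0}, {"d":[0.1324, -0.0022, 0.1], "twist":-0.006, "jaw":0}, {"d":[0.1324, -0.0022, 0.1], "twist":-0.006, "jaw":0}, {"d":[0.1324, -0.0022, 0.1], "twist":-0.006, "jaw":0}, {"d":[0.1324, -0.0022, 0.1], "twist":-0.006, "jaw":0}]' | python3 -m pendant
python3 - <<'E'
from h import *
d=snap("wrist","w3.png"); s=sense(); print(s["tcp_pos"],s["tool_rot"],s["force"]); d2=snap("side","s3.png"); snap("top","t3.png")
a=cv2.imread("pics/w3.png"); b=cv2.imread("pics/s3.png"); c=cv2.imread("pics/t3.png")
o=np.zeros((600,800,3),np.uint8); o[:300,:480]=cv2.resize(a,(480,300)); o[300:,:400]=cv2.resize(b[140:240,205:338],(400,300)); o[300:,400:]=cv2.resize(c[180:276,220:348],(400,300))
cv2.imwrite("pics/m3.png",o)
E
```

```text
t: 5.8
tcp_pos: [0.5494, 0.1366, 0.1188]
tool_rot: [0.753, 0.658, 0.001, 0.001]
force: [0.3, 0.6, -1.5]
finger_gap: 0.15
gripper_force: 78.7
[0.54927602 0.13670586 0.11885428] [0.75314313 0.65785488 0.00120144 0.00097093] [-0.73060746 -0.97459061 -1.34856233]
```

View pics/w3.png

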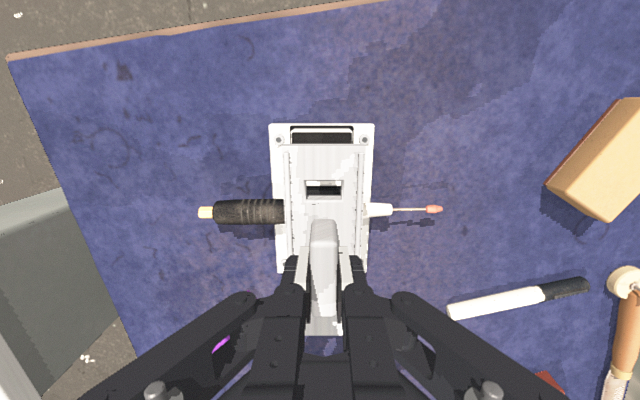

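View pics/m3.png

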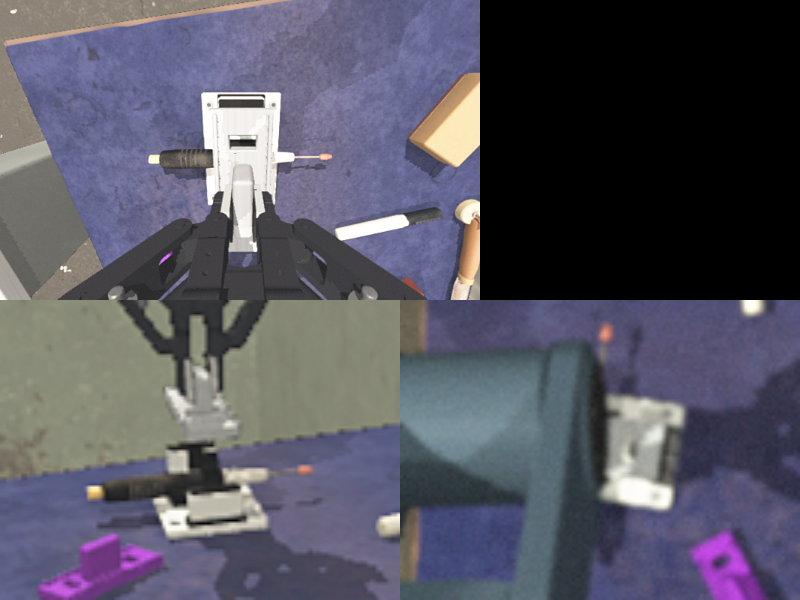

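The keeper hovers over the dock, with the far post pad visible at (322,138) and the plate sides at u≈272 and 372. I'll measure the remaining offset.

```bash
python3 - <<'E'
from h import *
from scipy.spatial.transform import Rotation as Ro
d=load("w3"); P=cloud(d); Z=P[...,2]
T=np.array([0.54928,0.1367,0.11885]); R=Ro.from_quat([0.75314,0.65785,.0012,.001]).as_matrix()
loc=(P-T)@R; g=cv2.cvtColor(d["pixels"],cv2.COLOR_RGB2GRAY).astype(int)
def tl(uv,z): return ((onz(d,uv,z)-T)@R)[:,:2].round(4)
for u in(282,322,364): print(u,g[118:152,u].tolist(),[round(float(x)*1000) for x in Z[118:152,u]])
print(tl([[322,v] for v in (122,123,124,125,126)],.008)[:,0],"post",tl([[322,v] for v in (126,128,130,142,143,144,145)],.038)[:,0])
print("kz",np.median(Z[150:175,290:355]), "win u=322",[round(float(x)*1000) for x in Z[175:205,322]],g[175:205,322].tolist())
zt=np.median(Z[150:175,290:355])
pm=(abs(Z-.008)<.004)&(g>140)
for v in (130,135,140,180,190,230,250):
    u=np.nonzero(pm[v,262:382])[0]+262; a=tl([[u[0]-.5,v],[u[-1]+.5,v]],.008); 
    k=np.nonzero(abs(Z[v,262:382]-zt)<.004)[0]+262
    b=tl([[k[0]-.5,v],[k[-1]+.5,v]],zt) if len(k) else None
    print(v,u[0],u[-1],a.tolist(),a[:,1].mean(),None if b is None else (k[0],k[-1],b.tolist(),b[:,1].mean()))
m=np.zeros_like(pm);m[122:150,280:365]=1;m&=(abs(Z-.038)<.003); print("post",m.sum(),np.percentile(loc[m],[2,98],axis=0)[:,:2],np.median(Z[m]))
print("kwin",tl([[322,v] for v in (143,144,145,180,181,198,199)],zt)[:,0])
E
```

```text
282 [116, 115, 113, 102, 111, 218, 255, 255, 255, 255, 255, 255, 255, 255, 255, 254, 254, 246, 232, 243, 247, 247, 247, 247, 242, 234, 205, 223, 254, 253, 251, 251, 251, 252] [-1, -1, 0, 1, -2, 1, 7, 7, 7, 9, 8, 7, 8, 7, 8, 8, 8, 8, 10, 11, 10, 11, 10, 9, 10, 11, 8, 87, 90, 90, 91, 90, 89, 90]
322 [109, 104, 106, 102, 115, 218, 255, 206, 57, 64, 184, 254, 255, 255, 169, 58, 59, 62, 67, 66, 62, 54, 56, 54, 57, 121, 219, 226, 246, 244, 243, 244, 244, 243] [0, -1, -1, -1, 0, 0, 6, 10, 11, 12, 14, 22, 32, 33, 36, 37, 39, 37, 37, 38, 37, 37, 37, 38, 38, 38, 83, 88, 90, 90, 90, 91, 90, 89]
364 [120, 117, 123, 109, 111, 220, 255, 255, 254, 254, 254, 254, 254, 254, 254, 255, 248, 244, 244, 170, 134, 130, 130, 137, 183, 238, 227, 219, 243, 243, 242, 241, 242, 243] [-1, -1, 0, 0, -1, 0, 7, 8, 8, 8, 9, 8, 9, 7, 8, 8, 11, 10, 11, 10, 10, 11, 12, 11, 11, 11, 83, 87, 90, 90, 90, 91, 89, 90]
[0.0708 0.07   0.0693 0.0685 0.0677] post [0.0698 0.0684 0.0671 0.059  0.0583 0.0576 0.0569]
kz 0.08976045901546859 win u=322 [90, 90, 90, 90, 91, 90, 8, 8, 8, 8, 7, 9, 14, 17, 20, 20, 21, 21, 21, 22, 80, 81, 8
[... 562 characters left out ...]
03499999999999996))
190 273 370 [[0.0154, -0.0426], [0.0154, 0.0402]] -0.0011999999999999997 (np.int64(284), np.int64(363), [[0.0394, -0.0215], [0.0394, 0.0222]], np.float64(0.00035000000000000135))
230 275 368 [[-0.0215, -0.0429], [-0.0216, 0.0404]] -0.0012500000000000011 (np.int64(286), np.int64(361), [[0.0155, -0.0214], [0.0155, 0.0222]], np.float64(0.00040000000000000105))
250 276 367 [[-0.0414, -0.0431], [-0.0415, 0.0405]] -0.001299999999999999 (np.int64(287), np.int64(360), [[0.0027, -0.0213], [0.0026, 0.0222]], np.float64(0.00045000000000000075))
post 713 [[ 0.05820179 -0.02073552]
 [ 0.06564693  0.01883465]] 0.037644576540438124
kwin [0.0647 0.0642 0.0637 0.045  0.0444 0.0348 0.0342]
```

```bash
cat > m.py <<'E'
from h import *
from scipy.spatial.transform import Rotation as Ro
s=sense(); d=snap("wrist"); P=cloud(d); Z=P[...,2]; T=s["tcp_pos"]; R=Ro.from_quat(s["tool_rot"]).as_matrix()
g=cv2.cvtColor(d["pixels"],cv2.COLOR_RGB2GRAY).astype(int)
tl=lambda uv,z: ((onz(d,uv,z)-T)@R)[:,:2]
zt=np.median(Z[152:172,290:355]); print("tcp",T.round(4),"rot",s["tool_rot"].round(4),"F",s["force"].round(1),"ktop",zt.round(4))
pm=(abs(Z-.008)<.004)&(g>140); r=[]
for v in list(range(160,180))+list(range(220,250)):
    u=np.nonzero(pm[v,255:390])[0]+255; k=np.nonzero(abs(Z[v,255:390]-zt)<.004)[0]+255
    if len(u) and len(k): r.append([tl([[u[0]-.5,v],[u[-1]+.5,v]],.008)[:,1].mean(),tl([[k[0]-.5,v],[k[-1]+.5,v]],zt)[:,1].mean()])
print("plate y, keeper y",np.median(r,0).round(4),len(r))
c=g[100:150,284]; v=100+np.nonzero(c>170)[0][0]-.3; print("plate far edge->centre x",(tl([[322,v]],.008)[0,0]-.068).round(4))
kv=next(v for v in range(120,160) if abs(Z[v,322]-zt)<.004); print("keeper far->centre",(tl([[322,kv-1]],zt)[0,0]-.062).round(4))
E
echo '[{"d":[0, -0.0014, 0], "jaw":0}, {"d":[0.0003, -0.0014, 0.006], "jaw":0}, {"d":[0.0003, -0.0014, 0.012], "jaw":0}, {"d":[0.0003, -0.0014, 0.012], "jaw":0}, {"d":[0.0003, -0.0014, 0.012], "jaw":0}]' | python3 -m pendant; python3 m.py
```

```text
t: 6.45
tcp_pos: [0.5465, 0.1377, 0.1048]
tool_rot: [0.753, 0.658, -0.0, -0.0]
force: [0.2, 0.4, -1.4]
finger_gap: 0.145
gripper_force: 78.7
tcp [0.5465 0.1377 0.1048] rot [ 7.529e-01  6.582e-01 -4.000e-04 -3.000e-04] F [ 0.2  0.4 -1.4] ktop 0.0757
plate y, keeper y [0.0023 0.0003] 44
plate far edge->centre x 0.0017
keeper far->centre 0.0022
```

```bash
echo '[{"jaw":0}, {"jaw":0}, {"jaw":0}]' | python3 -m pendant; python3 m.py; python3 m.py
```

```text
t: 6.8
tcp_pos: [0.5469, 0.1377, 0.1054]
tool_rot: [0.753, 0.658, 0.0, 0.0]
force: [-0.6, -0.5, -0.9]
finger_gap: 0.147
gripper_force: 78.7
tcp [0.5469 0.1377 0.1054] rot [7.529e-01 6.582e-01 1.000e-04 1.000e-04] F [-0.6 -0.5 -0.9] ktop 0.0764
plate y, keeper y [0.0017 0.0003] 45
plate far edge->centre x 0.0016
keeper far->centre 0.0022
tcp [0.5469 0.1377 0.1054] rot [7.528e-01 6.582e-01 1.000e-04 1.000e-04] F [-0.4  0.6 -1.8] ktop 0.0763
plate y, keeper y [0.0017 0.0003] 45
plate far edge->centre x 0.0016
keeper far->centre 0.0022
```

```bash
echo '[{"d":[-0.0005, 0.0012, 0], "jaw":0}, {"d":[-0.0005, 0.0012, 0], "jaw":0}, {"d":[-0.0005, 0.0012, 0], "jaw":0}, {"d":[-0.0005, 0.0012, 0], "jaw":0}]' | python3 -m pendant; python3 m.py; echo '[{"d":[0, 0, 0.002], "jaw":0}, {"d":[0, 0, 0.004], "jaw":0}, {"d":[0, 0, 0.006], "jaw":0}, {"d":[0, 0, 0.008], "jaw":0}, {"d":[0, 0, 0.008], "jaw":0}, {"d":[0, 0, 0.008], "jaw":0}]' | python3 -m pendant; python3 m.py
```

```text
t: 7.3
tcp_pos: [0.5479, 0.137, 0.1053]
tool_rot: [0.753, 0.658, -0.0, -0.0]
force: [1.6, 0.3, -1.9]
finger_gap: 0.145
gripper_force: 78.7
tcp [0.5479 0.137  0.1053] rot [ 0.7529  0.6582 -0.     -0.    ] F [ 1.6  0.3 -1.9] ktop 0.0762
plate y, keeper y [0.0007 0.0003] 45
plate far edge->centre x 0.0023
keeper far->centre 0.0022
t: 7.95
tcp_pos: [0.5479, 0.137, 0.0972]
tool_rot: [0.753, 0.658, -0.0, -0.0]
force: [-0.1, 0.7, -1.8]
finger_gap: 0.147
gripper_force: 78.7
tcp [0.5479 0.137  0.0972] rot [ 7.528e-01  6.582e-01 -1.000e-04 -0.000e+00] F [-0.1  0.7 -1.8] ktop 0.0681
plate y, keeper y [0.0007 0.0003] 41
plate far edge->centre x 0.0021
keeper far->centre 0.0022
```

```bash
for i in 1; do echo '[{"d":[0, 0.0003, 0.0015], "jaw":0}, {"d":[0, 0.0003, 0.003], "jaw":0}, {"d":[0, 0.0003, 0.0045], "jaw":0}, {"d":[0, 0.0003, 0.006], "jaw":0}, {"d":[0, 0.0003, 0.006], "jaw":0}]' | python3 -m pendant | sed -n 2,4p; done; echo '[{"d":[0, 0, 0.001], "jaw":0}, {"d":[0, 0, 0.002], "jaw":0}, {"d":[0, 0, 0.003], "jaw":0}, {"d":[0, 0, 0.003], "jaw":0}]' | python3 -m pendant; echo '[{"d":[0, 0, 0.001], "jaw":0}, {"d":[0, 0, 0.002], "jaw":0}, {"d":[0, 0, 0.002], "jaw":0}]' | python3 -m pendant
```

```text
tcp_pos: [0.5488, 0.137, 0.0917]
tool_rot: [0.753, 0.658, 0.001, 0.001]
force: [-0.1, 0.0, 3.1]
t: 8.9
tcp_pos: [0.5491, 0.1371, 0.089]
tool_rot: [0.753, 0.658, 0.001, 0.001]
force: [0.8, -0.3, 0.8]
finger_gap: 0.149
gripper_force: 79.2
t: 9.2
tcp_pos: [0.5483, 0.137, 0.086]
tool_rot: [0.753, 0.658, 0.0, 0.0]
force: [1.7, -0.2, 1.4]
finger_gap: 0.148
gripper_force: 79.2
```

```bash
echo '[{"d":[0, 0, 0.001], "jaw":0}, {"d":[0, 0, 0.002], "jaw":0}, {"d":[0, 0, 0.003], "jaw":0}, {"d":[0, 0, 0.003], "jaw":0}]' | python3 -m pendant | grep -E 'pos|force'; echo '[{"d":[0, 0, 0.001], "jaw":0}, {"d":[0, 0, 0.002], "jaw":0}, {"d":[0, 0, 0.003], "jaw":0}, {"d":[0, 0, 0.003], "jaw":0}]' | python3 -m pendant|grep -E 'pos|force'; python3 m.py
```

```text
tcp_pos: [0.5479, 0.137, 0.083]
force: [0.5, -1.0, -0.5]
gripper_force: 79.2
tcp_pos: [0.5479, 0.137, 0.08]
force: [-0.5, -0.4, 0.5]
gripper_force: 79.2
tcp [0.5479 0.137  0.08  ] rot [ 7.529e-01  6.582e-01 -2.000e-04 -2.000e-04] F [-0.5 -0.4  0.5] ktop 0.051
plate y, keeper y [0.0006 0.0003] 32
plate far edge->centre x 0.0019
keeper far->centre 0.0023
```

```bash
echo '[{"d":[0, 0, 0.001], "jaw":0}, {"d":[0, 0, 0.002], "jaw":0}, {"d":[0, 0, 0.002], "jaw":0}]' | python3 -m pendant | grep -E 'pos|force'; echo '[{"d":[0, 0, 0.0005], "jaw":0}, {"d":[0, 0, 0.001], "jaw":0}, {"d":[0, 0, 0.001], "jaw":0}]' | python3 -m pendant|grep -E 'pos|force'; python3 m.py
```

```text
tcp_pos: [0.5477, 0.1369, 0.0778]
force: [0.4, -0.1, -2.4]
gripper_force: 78.8
tcp_pos: [0.5481, 0.1369, 0.0771]
force: [0.2, -0.5, -1.0]
gripper_force: 78.8
tcp [0.5481 0.1369 0.0771] rot [ 7.529e-01  6.582e-01 -2.000e-04 -1.000e-04] F [ 0.2 -0.5 -1. ] ktop 0.048
plate y, keeper y [0.0003 0.0003] 32
plate far edge->centre x 0.0021
keeper far->centre 0.0022
```

```bash
python3 - <<'E'
from h import *
a=snap("wrist","w4.png");b=snap("side","s4.png")
P=cloud(a);print((P[170:215:3,322,2]*1000).round().tolist())
A=cv2.imread("pics/w4.png")[100:250,240:400];B=cv2.imread("pics/s4.png")[165:225,230:310]
cv2.imwrite("pics/m4.png",np.hstack([cv2.resize(A,(400,375)),cv2.resize(B,(400,300),interpolation=cv2.INTER_CUBIC)[:300].copy() if 0 else cv2.resize(B,(400,375),interpolation=cv2.INTER_CUBIC)]))
E
```

```text
[48.0, 48.0, 50.0, 52.0, 55.0, 57.0, 59.0, 59.0, 61.0, 63.0, 47.0, 48.0, 48.0, 48.0, 48.0]
```

View pics/m4.png

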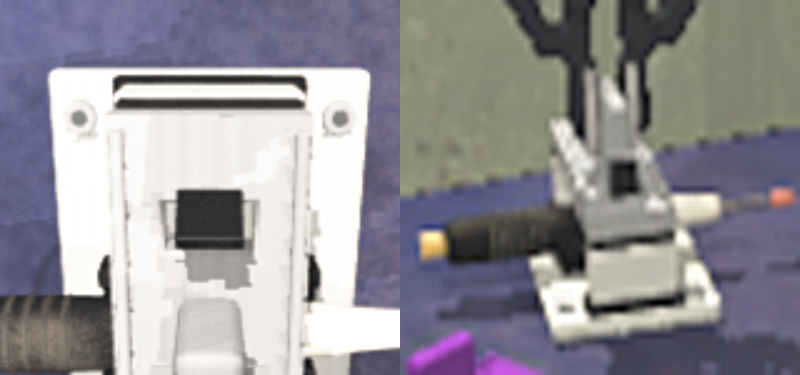

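Both views show the hooks up through the windows, and the keeper is nearly on the posts. I'll keep pressing gently until it bottoms.

```bash
echo '[{"d":[0, 0, 0.0005], "jaw":0}, {"d":[0, 0, 0.0005], "jaw":0}]' | python3 -m pendant | grep -E 'pos|^force'; echo '[{"d":[0, 0, 0.0005], "jaw":0}, {"d":[0, 0, 0.0005], "jaw":0}]' | python3 -m pendant|grep -E 'pos|^force'; echo '[{"d":[0, 0, 0.0005], "jaw":0}, {"d":[0, 0, 0.0005], "jaw":0}]' | python3 -m pendant|grep -E 'pos|^force'
```

```text
tcp_pos: [0.5483, 0.137, 0.077]
force: [-0.7, -0.8, -0.4]
tcp_pos: [0.5483, 0.1371, 0.0769]
force: [-0.5, 0.1, 4.0]
tcp_pos: [0.5483, 0.137, 0.0769]
force: [-2.5, 0.0, 7.5]
```

```bash
echo '[{"d":[0, 0, 0.0005], "jaw":0}, {"d":[0, 0, 0.001], "jaw":0}, {"d":[0, 0, 0.001], "jaw":0}]' | python3 -m pendant | grep -E 'pos|^force'; echo '[{"d":[0, 0, 0.0005], "jaw":0}, {"d":[0, 0, 0.001], "jaw":0}, {"d":[0, 0, 0.001], "jaw":0}]' | python3 -m pendant|grep -E 'pos|^force';python3 m.py
```

```text
tcp_pos: [0.5483, 0.137, 0.0769]
force: [-3.2, -0.4, 15.0]
tcp_pos: [0.5483, 0.1371, 0.0768]
force: [-5.4, -0.9, 20.8]
tcp [0.5483 0.1371 0.0768] rot [7.527e-01 6.583e-01 4.000e-04 5.000e-04] F [-5.4 -0.9 20.8] ktop 0.0477
plate y, keeper y [0.0003 0.0003] 31
plate far edge->centre x 0.0022
keeper far->centre 0.0022
```

```bash
echo '[{"d":[0, 0, 0.0005], "jaw":0}, {"d":[0, 0, 0.001], "jaw":0}, {"d":[0, 0, 0.001], "jaw":0}]' | python3 -m pendant | grep -E 'pos|^force'; echo '[{"d":[0, 0, -0.002], "jaw":0}, {"d":[0, 0, -0.004], "jaw":0}, {"d":[0, 0, -0.004], "jaw":0}, {"d":[0, 0, -0.004], "jaw":0}]' | python3 -m pendant|grep -E 'pos|^force'
```

```text
tcp_pos: [0.5483, 0.1371, 0.0768]
force: [-6.6, 0.2, 26.7]
tcp_pos: [0.5485, 0.137, 0.0769]
force: [-1.1, 0.5, 4.2]
```

```bash
echo '[{"d":[0, 0, -0.0005], "jaw":0.4}, {"d":[0, 0, -0.0005], "jaw":0.5}, {"d":[0, 0, -0.0005], "jaw":0.5}, {"d":[0, 0, -0.0005], "jaw":0.5}, {"d":[0, 0, -0.0005], "jaw":0.5}, {"d":[0, 0, -0.02], "jaw":0.5}, {"d":[0, 0, -0.05], "jaw":0.5}, {"d":[0, 0, -0.09], "jaw":0.5}, {"d":[-0.03, 0, -0.13], "jaw":0.5}, {"d":[-0.06, 0, -0.15], "jaw":0.5}, {"d":[-0.08, 0, -0.15], "jaw":0.5}, {"d":[-0.08, 0, -0.15], "jaw":0.5}, {"d":[-0.08, 0, -0.15], "jaw":0.5}, {"d":[-0.08, 0, -0.15], "jaw":0.5}, {"d":[-0.08, 0, -0.15], "jaw":0.5}]' | python3 -m pendant
python3 - <<'E'
from h import *
a=snap("wrist","w5.png");snap("side","s5.png"); P=cloud(a);Z=P[...,2]
m=(abs(Z-.048)<.004)&(abs(P[...,0]-.548)<.08)&(abs(P[...,1]-.137)<.08)
c=P[m]; p=np.linalg.lstsq(np.c_[c[:,:2]-[.548,.137],np.ones(len(c))],c[:,2],rcond=None)[0]
print(m.sum(),"tilt,z",p.round(4),cv2.minAreaRect((c[:,:2]*1000).astype(np.float32)))
e=np.array([.137,.99])
t=(P[...,:2]-[.548,.137])@e
for lo,hi in((-.062,-.048),(.048,.062)):
    q=m&(t>lo)&(t<hi);print("end",q.sum(),np.median(Z[q]))
h=(Z>.055)&(Z<.07)&(abs(P[...,0]-.548)<.03)
for sgn in(-1,1):
    q=h&(sgn*t>.03)&(sgn*t<.05);print("hook",q.sum(),np.percentile(t[q],[2,50,98]).round(4),Z[q].max())
A=cv2.imread("pics/w5.png");B=cv2.imread("pics/s5.png")[150:230,215:322]
cv2.imwrite("pics/m5.png",np.hstack([cv2.resize(A,(480,300)),cv2.resize(B,(320,300),interpolation=cv2.INTER_CUBIC)]))
E
```

```text
t: 14.25
tcp_pos: [0.5372, 0.0587, 0.2261]
tool_rot: [0.752, 0.659, -0.0, -0.001]
force: [-0.9, 1.5, 0.6]
finger_gap: 0.501
gripper_force: 0.0
4525 tilt,z [-0.0004  0.0001  0.0481] ((548.9375, 138.33865356445312), (124.15697479248047, 44.11035919189453), 82.40119171142578)
end 495 0.047809015761260565
end 775 0.04789069243723987
hook 79 [-0.0419 -0.0379 -0.0359] 0.06358781402346747
hook 114 [0.0387 0.0411 0.0453] 0.06419013555368469
```

View pics/m5.png

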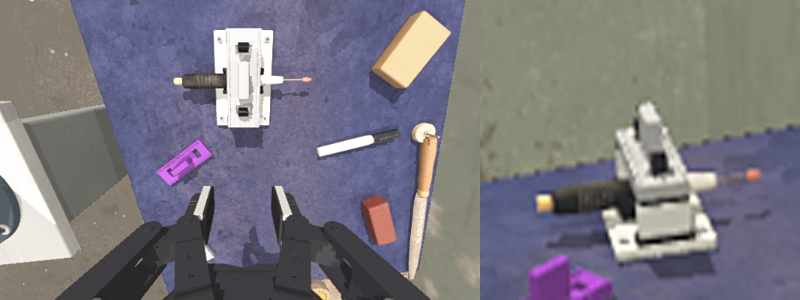

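The keeper sits level on the dock (top at 47.8 mm at both ends). Both hooks are back at their rest position (tips at ±39.5 mm), and the grinder is still in its saddle.

```bash
python3 -c "
from station import job; print(job.sign_off())"
```

```text
the job is handed in; nothing more can be done
None
```

The keeper is home on both posts with both hooks over it, the push read at most about 27 N, the grinder is still in its saddle, and the job was handed in at about 14 s.

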